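Refit the gas hob's knob and hold it pressed in

ROBOT

A 7-joint arm with a two-finger parallel gripper is mounted at the origin on a cart in front of the work surface, level with it; the furniture and walls round the work are solid. World frame = base frame: x ahead of the robot, y to its left, z up, the work surface at z = 0. Lengths are in m, angles in rad, forces in N, time in s.
With the tool pointing down it reaches from about 0.4 to 0.925 m from the base axis. Payload 4.1 kg.
Tool frame: the origin (TCP) lies at the very end of the fingers, on their centre line; the grasp point (between the pads) lies 19 mm behind it; z points along the fingers, y is the line along which they close (so a half turn about z gives the same grasp; the last joint's range is limited). The gripper opens to 85 mm and grips with 20 to 120 N. Pads are 22 mm wide; open, the fingers measure 114 mm over their backs; the gripper's body (76 mm by 85 mm) begins 54 mm behind the grasp point. The pads swing forward as they close: fully open they stand 13 mm farther back than shut.
Start: joints at [-1.36, 0.398, 0.045, 1.537, -0.019, 1.207, -0.051], TCP at [0.198, 0.619, 0.231] pointing down, gripper open.
Joint ranges: [-2.82, 2.82], [-0.49, 2.23], [-1.37, 1.46], [0, 2.46], [-1.36, 4.5], [0.23, 2], [-2.94, 2.94]. Speed limits (rad/s): [2.57, 2.57, 3.14, 3.14, 3.14, 3.14, 3.14].

INTERFACE

Orientations are given as a rotation vector (axis times angle).
In Python, from station import r gives the robot as it stands. Calls block until the motion is done:
- r.move_ptp(position, orientation): joint-space move of the TCP to a pose.
- r.move_l(position, attitude=None, v=0.15, guard=None): straight line of the TCP; attitude=None keeps the orientation; v is the mean speed in m/s. With guard (N) it stops when the force on the tool has changed by that much, and returns True; else False.
- r.move_j(angles): joint-space move.
- r.command_gripper(opening, grip_force=None): opening from 0.0 (shut) to 1.0 (fully open); grip_force is the grip in N (None keeps the last); returns when the fingers have stopped.
- r.wait(seconds).
- r.solve_ik(position, orientation): joint angles nearest the present ones, or None.
- r.observe(): the state.
- r.grab_frame(name): name is "scene" or "top" or "wrist"; returns a dict with "frame" (420x560x3 uint8, red, green, blue), "mtx" (3x3 intrinsics, pixels), "position" and "rotation" of the camera in the world; the wrist camera has in their place "hand_eye" (4x4, takes a point from camera to tool coordinates, whose origin is the TCP and whose axes are the flange's). Camera axes: x right, y up, looking along -z (the intrinsics and any distortion apply to the point x, -y, -z); pixel columns grow to the right and rows downward; lengths in m; the calibration is good to about 2 mm. The wrist camera is an equidistant fisheye: a pixel r from the principal point sees the ray r / f radians off the axis. A picture is of the moment at which its call begins: read the wrist's pose just before it. There is no depth.
A pose or a line that the arm cannot do raises r.Unreachable and nothing moves.
- r.hand_in(): hands the job in; it is judged then, once.
Trained networks look in the newest picture that a camera, given by its name, has taken for a name from the list of things; names that differ only in an ending like _2 or _b are one class to them, and where a whole thing is asked for, a point or a joint stands for the part that bears it (a point fixed in the world has none). Each returns a list of dicts, best first, with "p" (0 to 1); they miss things now and then, are a little off and sometimes report something else, mostly with a low value. They report only what shows in the picture. A call takes as long as a camera call. They do not tell look-alikes from the thing itself.
- r.boxes_of(query, camera): "box" ([left, top, right, bottom] in pixels, round what is visible of it).
The state is a dict: "time_s": time; "qpos": joint angles; "joint_vel": joint speeds; "joint_torque": joint torques, N m; "tcp_pos": TCP position; "tcp_rot": TCP orientation; "ft_force": force on the tool from outside, world axes, zero at the start; "torque": the same for the moment, N m; "width": opening from 0.0 (shut) to 1.0 (fully open); "grip_force": force on a finger pad.
Only numpy, scipy, OpenCV 4.12 (cv2) and the standard library are available. Lean on these libraries where they do the work, as an engineer would, in place of code of your own. Each camera call takes 0.05 s, during which the arm holds its last target. There are 200 camera calls.

TASK

The knob has come off the little gas hob: pick it up, turn it so that its D-shaped bore matches the flat on the bare spindle (white pointer towards the red mark), and push it fully home. Keep pushing until the sprung spindle is all the way in, as if to light the burner, and finish still holding the knob pressed in, without letting go. Leave the mug, spice jars and teaspoon where they are.

Things in the scene. Friction and masses are not known exactly. Their poses are not given: they have to be found in the camera images.
- knob_grip (a point): Loose black cooker knob, 60 g, standing bore down on the worktop left of the hob: round skirt 44 mm across, 15.5 mm high, and on it a fin to pinch, 12 mm thick (knob's y), 40 mm long (knob's x), from 15.5 to 38.5 mm above the underside. A white line on top and at one end of the fin points to the knob's +x. This point: knob's axis, mid-fin, 27 mm above the underside; z up.
- knob_foot (a point): Centre of the knob's underside, at the mouth of its D-shaped bore: 13.5 mm deep, 13.6 mm in diameter, its flat 2.3 mm from the axis on the +x (white pointer) side, with a small lead-in chamfer. Axes are the knob's.
- knob_pointer (a point): Pointer end of the knob's fin: 20 mm along the knob's +x from its axis, 27 mm above its underside.
- spindle_seat (a point): Hob's bare valve spindle: upright metal D-shaft 12 mm in diameter, flat 1.5 mm from its axis, tapered tip, standing 12 mm up from a brass collar 36 mm across on which a fitted knob rests. This point: centre of the collar's top, 71 mm above the worktop when out; x points to the flat and to a red mark on the collar, z up. Knob x goes along spindle x. Turns only with effort (0.1 N m).
- spindle (a joint): How far the spindle is pushed in (m), straight down: 0 out, 0.006 all the way in (end stop). A spring resists with 3.6 N at the start and 7.2 N at the stop and pushes it back out when let go.
- hob: Small single-ring gas hob, steel with a dark top, fixed: 200 mm (x) by 220 mm (y), top plate 58 mm above the worktop, black pan supports up to 85 mm. Origin under its centre, front towards -x; the spindle stands 74 mm in front of the centre, its flat turned up to about 25 degrees either way from the hob's +x.
- mug: White mug with blue stripes, 84 x 112 x 89 mm, left and behind; leave alone. Origin at the centre of its underside.
- spice_a: Spice jar with green lid, 46 mm across, 106 mm high, at the right front, the one farther from the robot; leave alone. Origin at the centre of its underside.
- spice_b: Spice jar with green lid, 46 mm across, 106 mm high, at the right front, the one nearer the robot; leave alone. Origin at the centre of its underside.
- teaspoon: Teaspoon with red handle, 140 mm long, lying at the front edge of the worktop; leave alone. Origin at the centre of its underside.
Not all that is in view belongs to the job. Of the things like the part that bears knob_grip, leave any that is turquoise; of the rest the smaller one is meant.

How it is judged:
By the outcome, as a careful person would: the job done as asked, in the order asked, and still so for the second after the job is handed in, while the arm keeps its last pose, push and grip.
It also fails if it takes over 35 s, if anything falls off the work surface, if the arm or the gripper's body presses on something with over 40 N, if the wrist force passes 120 N, or if a joint passes its speed limit or range.

## Working session

There is one attempt and no reset: what is moved stays moved. The work goes in short steps, each a Python script; the robot and the scene stay as the last script left them, time stands still between calls to the robot, and variables do not carry over. Pictures are saved under pics/ and viewed, at most 10 in all, crops included, and the job is handed in when it is done.

```bash
mkdir -p pics; ls; python3 - <<'E'
from station import r
import cv2
for c in ("scene","top"):
    f=r.grab_frame(c); cv2.imwrite(f"pics/{c}0.png",f["frame"][:,:,::-1])
    print(c,f["mtx"].tolist(),f["position"],f["rotation"],[k for k in f])
    for q in ("knob_grip","spindle_seat","hob","knob_pointer"):
        try: print(q,[(d["box"],round(d["p"],2)) for d in r.boxes_of(q,c)])
        except Exception as e: print(q,e)
print(r.observe())
E
```

```text
pics
scene [[433.2924582405424, 0.0, 280.3718347267338], [0.0, 433.2924582405424, 205.67317722517106], [0.0, 0.0, 1.0]] [ 0.16008706 -0.43971595  0.72618555] [ 0.66138938 -0.24622164 -0.69284206] ['frame', 'mtx', 'position', 'rotation']
knob_grip [([193.4, 199.2, 214.0, 224.8], 0.72), ([214.2, 147.9, 232.7, 171.3], 0.7), ([173.5, 173.6, 200.8, 203.2], 0.66)]
spindle_seat [([264.9, 200.4, 281.6, 215.2], 0.45)]
hob [([237.3, 151.3, 355.9, 268.7], 0.93)]
knob_pointer [([215.2, 147.1, 235.7, 171.5], 0.81), ([194.0, 203.6, 218.6, 226.9], 0.79), ([170.4, 175.1, 198.4, 200.5], 0.68)]
top [[542.5170062860719, 0.0, 282.40894844462764], [0.0, 542.5170062860719, 209.39744383375495], [0.0, 0.0, 1.0]] [ 0.38459912 -0.01641167  1.12172095] [ 0.10277351 -0.11568214 -1.56314338] ['frame', 'mtx', 'position', 'rotation']
knob_grip [([165.9, 253.0, 198.6, 281.3], 0.86), ([214.2, 265.4, 237.8, 285.3], 0.69), ([167.3, 198.9, 190.9, 221.7], 0.58)]
spindle_seat [([277.9, 216.5, 294.6, 235.2], 0.56)]
hob [([230.1, 127.2, 358.7, 248.2], 0.64)]
knob_pointer [([165.7, 254.0, 197.6, 282.8], 0.95), ([168.2, 196.8, 189.2, 223.5], 0.85), ([213.7, 261.2, 235.1, 283.1], 0.76)]
{'time_s': 0.5, 'qpos': array([-1.36004698,  0.39845226,  0.04509521,  1.5366291 , -0.01870145,
        1.2069132 , -0.05067351]), 'joint_vel': array([-1.01048474e-03, -2.39363238e-03,  2.61389666e-05,  2.99335991e-04,
       -8.81511081e-04, -7.69720817e-04,  1.14575872e-03]), 'joint_torque': array([-7.43842447e-04, -4.74563527e+01,  1.36089016e+00, -2.54262167e+01,
        1.12747800e-02,  1.98471178e-03,  1.90059671e-05]), 'tcp_pos': array([0.19810597, 0.61908878, 0.23129983]), 'tcp_rot': array([4.84447329e-01, 3.10399914e+00, 2.87737756e-05]), 'ft_force': array([0.12842445, 0.02848714, 0.1806042 ]), 'torque': array([-0.01913916,  0.02309763,  0.042744  ]), 'grip_force': 0.0, 'width': 1.0016151394195207}
```

```bash
python3 - <<'E'
import cv2,numpy as np
t=cv2.imread("pics/top0.png"); s=cv2.imread("pics/scene0.png")
a=cv2.resize(t[170:300,150:320],None,fx=4.7,fy=4.6,interpolation=cv2.INTER_CUBIC)
cv2.imwrite("pics/c1.png",a[:600,:800])
cv2.imwrite("pics/s1.png",np.hstack([cv2.resize(s,(400,300)),cv2.resize(t,(400,300))]))
E
```

```text
(no output)
```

View pics/c1.png

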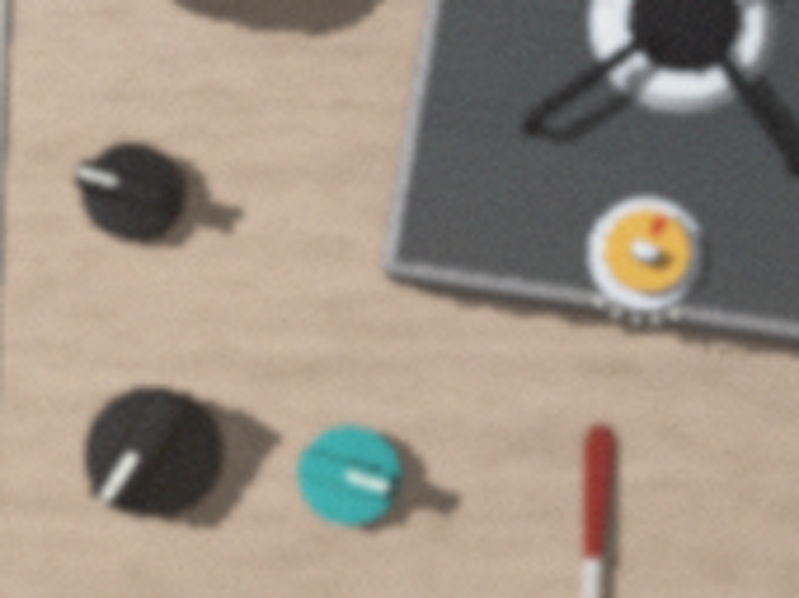

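View pics/s1.png

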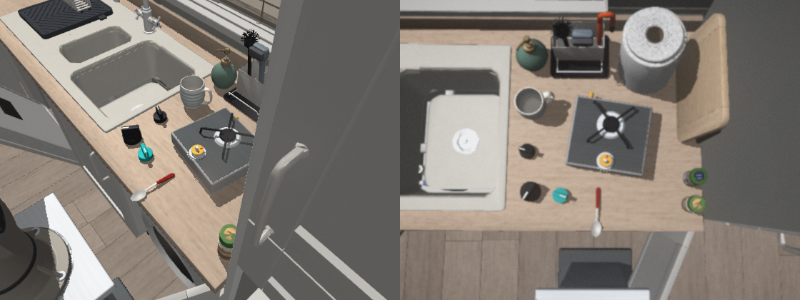

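Candidates in the top view are the small black knob (178,212), the larger black knob (182,267) and the turquoise knob (226,274). By the description it is the small black one at (178,212), and the crop agrees: black, smaller skirt, pointer towards image left. The spindle is at (288,224) with its red mark at about (290,218).

```bash
cat > h.py <<'E'
import numpy as np, cv2
from scipy.spatial.transform import Rotation as Ro
from station import r
def down(a):  # tool z down, tool x at world yaw a
    c,s=np.cos(a),np.sin(a)
    return Ro.from_matrix(np.array([[c,s,0],[s,-c,0],[0,0,-1.]])).as_rotvec()
def camray(f,uv,tcp=None):
    K=f["mtx"]; p=np.array([(uv[0]-K[0,2])/K[0,0],(uv[1]-K[1,2])/K[1,1]])
    if "hand_eye" in f:
        th=np.hypot(*p); q=np.r_[p/max(th,1e-9)*np.sin(th),np.cos(th)]
        H=np.asarray(f["hand_eye"]); R=Ro.from_rotvec(tcp[1]).as_matrix()
        d=R@H[:3,:3]@(q*[1,-1,-1]); o=tcp[0]+R@H[:3,3]
    else:
        q=np.r_[p,1]
        d=Ro.from_rotvec(f["rotation"]).as_matrix()@(q*[1,-1,-1]); o=np.asarray(f["position"])
    return o,d/np.linalg.norm(d)
def at_z(f,uv,z,tcp=None):
    o,d=camray(f,uv,tcp); return o+d*(z-o[2])/d[2]
def wrist(name):
    s=r.observe(); t=(s["tcp_pos"],s["tcp_rot"]); f=r.grab_frame("wrist")
    cv2.imwrite(f"pics/{name}.png",f["frame"][:,:,::-1])
    np.savez(f"pics/{name}.npz",mtx=f["mtx"],hand_eye=f["hand_eye"],p=t[0],q=t[1])
    return f,t
def load(name):
    d=np.load(f"pics/{name}.npz"); return dict(mtx=d["mtx"],hand_eye=d["hand_eye"]),(d["p"],d["q"])
E
python3 - <<'E'
from h import *
f=r.grab_frame("top")
c=lambda x,y:(150+x/4.7,170+y/4.6)
for n,uv,z in [("knob skirt",(179.1,210.3),.01),("knob tip",c(82,173),.038),("knob inner",c(117,182),.0385),("hub",c(646,250),.083),("collar",c(648,252),.071),("mark",c(658,226),.071),("big",c(152,452),.02),("turq",c(350,475),.02)]:
    print(n,at_z(f,uv,z).round(4))
print(camray(r.grab_frame("wrist"),(280,210),(np.zeros(3),np.zeros(3))),r.grab_frame("wrist")["hand_eye"])
k=at_z(f,(179.1,210.3),.01); s=at_z(f,c(648,252),.071)
for off in (0,np.pi):
    for n,p,a,z in (("k",k,1.4+off,.15),("k",k,1.4+off,.01),("s",s,-.4+off,.2),("s",s,-.4+off,.08)):
        q=r.solve_ik([p[0],p[1],z],down(a)); print(n,off,None if q is None else np.round(q,2))
E
```

```text
knob skirt [0.5373 0.1881 0.01  ]
knob tip [0.5388 0.2066 0.038 ]
knob inner [0.5348 0.1914 0.0385]
hub [ 0.5011 -0.0345  0.083 ]
collar [ 0.5016 -0.0355  0.071 ]
mark [ 0.5127 -0.0396  0.071 ]
big [0.418  0.1762 0.02  ]
turq [0.4083 0.0911 0.02  ]
(array([ 0.06769794,  0.00019435, -0.14174415]), array([-0.26911237,  0.00701493,  0.96308324])) [[-4.54938240e-04  9.64230072e-01  2.65066334e-01  6.76979426e-02]
 [ 9.99999575e-01  2.25993714e-04  8.94221865e-04  1.94322457e-04]
 [ 8.02332288e-04  2.65066628e-01 -9.64229765e-01 -1.41744145e-01]
 [ 0.00000000e+00  0.00000000e+00  0.00000000e+00  1.00000000e+00]]
k 0 [-0.89  0.39  0.6   1.84 -0.26  1.   -0.35]
k 0 [-0.82  0.59  0.53  1.93 -0.43  0.74 -0.21]
s 0 [-1.02  0.41  1.28  1.94 -0.44  1.12 -1.54]
s 0 [-0.93  0.72  1.27  2.06 -0.83  1.02 -1.2 ]
k 3.141592653589793 [-0.48  0.33  0.09  1.83 -0.03  0.98  2.59]
k 3.141592653589793 [-0.39  0.52 -0.03  1.92  0.02  0.71  2.54]
s 3.141592653589793 [-0.72  0.22  0.82  1.94 -0.19  1.06  1.35]
s 3.141592653589793 [-0.62  0.41  0.74  2.05 -0.38  0.82  1.51]
```

```bash
python3 - <<'E'
from h import *
r.move_ptp([.5016,-.0355,.17],down(-.36)); r.wait(.3)
f,t=wrist("ws"); print([(d["box"],d["p"]) for d in r.boxes_of("spindle_seat","wrist")][:3])
r.move_ptp([.5373,.1881,.13],down(1.4)); r.wait(.3)
f,t=wrist("wk"); print([(d["box"],d["p"]) for d in r.boxes_of("knob_grip","wrist")][:4]); print(f["mtx"])
a=cv2.imread("pics/ws.png");b=cv2.imread("pics/wk.png")
cv2.imwrite("pics/w1.png",np.vstack([a[:,:],b])[:, :] if 0 else np.hstack([cv2.resize(a,(400,300)),cv2.resize(b,(400,300))]))
print(r.observe()["time_s"])
E
```

```text
[([252.4, 184.2, 295.3, 227.2], 0.88)]
[([110.3, 199.5, 182.5, 268.8], 0.8), ([246.4, 165.1, 304.1, 229.7], 0.72), ([171.3, 302.9, 192.4, 333.5], 0.59)]
[[325.1922621    0.         277.4276707 ]
 [  0.         325.1922621  208.63305523]
 [  0.           0.           1.        ]]
5.0917
```

View pics/w1.png

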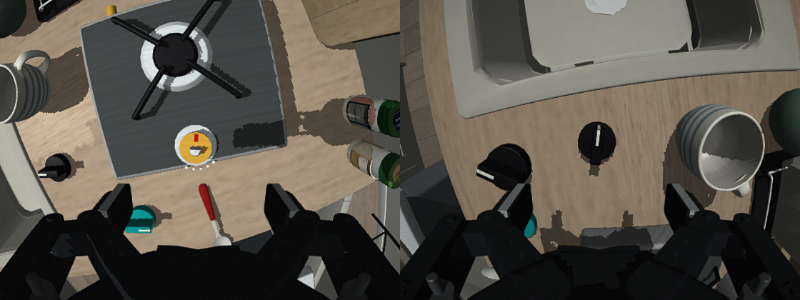

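Both targets are in view: the spindle in the left picture (274,205 full-res) and the small black knob in the right one (275,197), beside the mug. I'll zoom on both.

```bash
python3 - <<'E'
import cv2,numpy as np
a=cv2.imread("pics/ws.png")[165:245,235:315];b=cv2.imread("pics/wk.png")[155:235,235:315]
cv2.imwrite("pics/w2.png",np.hstack([cv2.resize(x,(400,400),interpolation=cv2.INTER_CUBIC) for x in (a,b)]))
E
```

```text
(no output)
```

View pics/w2.png

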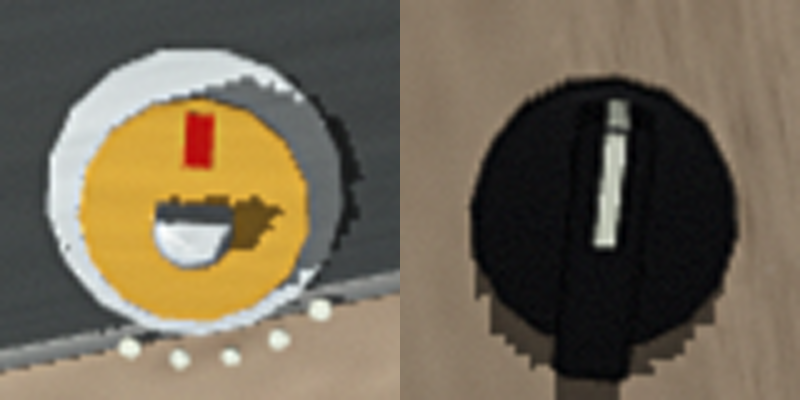

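```bash
cat > m.py <<'E'
from h import *
from scipy.optimize import least_squares
def circ(P):
    return least_squares(lambda p:np.hypot(P[:,0]-p[0],P[:,1]-p[1])-p[2],[*P.mean(0)[:2],.02],loss="soft_l1",f_scale=.0005).x
def spindle(name,win):
    f,t=load(name); y0,y1,x0,x1=win
    hsv=cv2.cvtColor(cv2.imread(f"pics/{name}.png")[y0:y1,x0:x1],cv2.COLOR_BGR2HSV); h,s,v=cv2.split(hsv)
    ye=((s>120)&(v>60)&(h>12)&(h<35)).astype(np.uint8)
    P=cv2.convexHull(np.argwhere(ye)[:,::-1].astype(np.int32))[:,0]
    C=circ(np.array([at_z(f,p+[x0,y0],.071,t) for p in P]))
    red=np.argwhere((s>120)&(v>80)&((h<8)|(h>172)))[:,::-1].mean(0)
    M=at_z(f,red+[x0,y0],.071,t); d=M[:2]-C[:2]
    print("collar",C.round(4),"mark r",np.hypot(*d).round(4),"yaw",np.arctan2(d[1],d[0]).round(4)); return C,d
E
python3 - <<'E'
from m import *
spindle("ws",(165,245,235,315))
f,t=load("ws"); c=lambda x,y:(235+x/5-.5,165+y/5-.5)
a,b=[at_z(f,c(*p),.083,t) for p in ((156,204),(232,206))]; d=(a-b); print("flat edge",a.round(4),b.round(4),"yaw",np.arctan2(-d[0],d[1]))
e,g=[at_z(f,c(*p),.071,t) for p in ((200,114),(198,168))]; d=e-g; print("mark line yaw",np.arctan2(d[1],d[0]))
f,t=load("wk"); c=lambda x,y:(235+(x-400)/5-.5,155+y/5-.5)
e,g,i=[at_z(f,c(*p),.0385,t) for p in ((617,131),(594,378),(604,248))]
print("knob axis",(e+g)/2,"len",np.linalg.norm(e-g),"yaw",np.arctan2(*(e-g)[1::-1]),"line yaw",np.arctan2(*(e-i)[1::-1]))
for z in (.0,.0155):
    l,rr=at_z(f,c(471,210),z,t),at_z(f,c(737,210),z,t); print(z,(l+rr)/2,np.linalg.norm(l-rr), at_z(f,c(605,76),z,t))
E
```

```text
collar [ 0.5042 -0.033   0.0175] mark r 0.0113 yaw -0.4078
flat edge [ 0.5103 -0.0294  0.083 ] [ 0.5061 -0.0396  0.083 ] yaw -0.3874304045028867
mark line yaw -0.39829653066361026
knob axis [0.53626802 0.19266181 0.0385    ] len 0.03817955118285584 yaw 1.3067434070959978 line yaw 1.2893842796170498
0.0 [0.53550884 0.19086577 0.        ] 0.04577746130003575 [0.53971301 0.21370705 0.        ]
0.0155 [0.53623961 0.19445356 0.0155    ] 0.04316667289671075 [0.54020401 0.21599216 0.0155    ]
```

```bash
python3 - <<'E'
from h import *
k=[.5362,.192]; o=down(1.30)
r.command_gripper(.6)
r.move_ptp([*k,.07],o); print("contact",r.move_l([*k,.0185],v=.08,guard=6), r.observe()["tcp_pos"])
r.command_gripper(0,80); s=r.observe(); print(s["width"],s["grip_force"],s["tcp_pos"],s["ft_force"])
r.move_l([*k,.09],v=.15); r.wait(.2); s=r.observe(); print(s["width"],s["grip_force"],s["ft_force"],s["time_s"])
wrist("wg")
b=cv2.imread("pics/wg.png")[170:420,155:405]; cv2.imwrite("pics/wg2.png",cv2.resize(b,(600,600),interpolation=cv2.INTER_CUBIC))
E
```

```text
contact False [0.5364852  0.19187658 0.01856869]
0.11700963858982222 79.82465386390686 [0.53664936 0.19213584 0.01913292] [-0.43235836 -0.28251391  4.77701355]
0.11547829228691128 79.27210450172424 [ 0.32619013  0.29029112 -0.78406935] 7.9333
```

View pics/wg2.png

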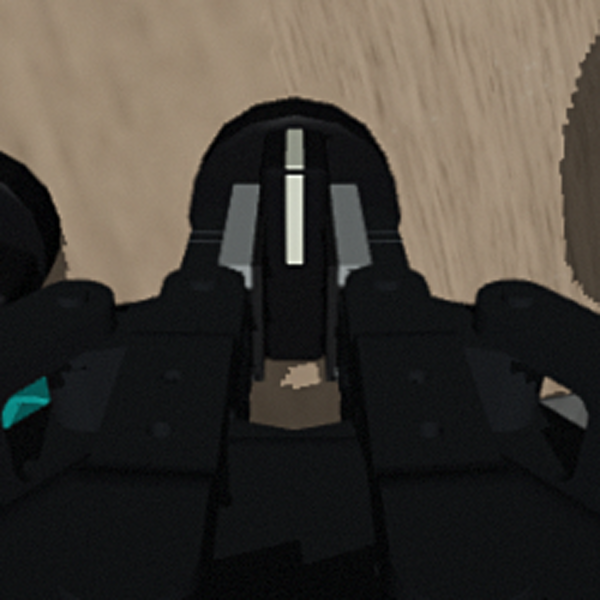

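The knob is held squarely, with the white line along tool x (crop 295,173 to 295,263). Next I'll measure its offset in the hand and look at the spindle from close by.

```bash
cat > k.py <<'E'
from m import *
f,t=load("wg"); c=lambda x,y:(155+x/2.4-.5,170+y/2.4-.5)
R=Ro.from_rotvec(t[1]).as_matrix()
def tool(px,h): return R.T@(at_z(f,c(*px),t[0][2]+h,t)-t[0])
if __name__=="__main__":
    e,g=tool((295,172),.0194),tool((296,360),.0194); print("tip",e,"back",g,"axis",(e+g)/2,"len",np.linalg.norm(e-g))
    print("skirt front top/bot",tool((294,116),-.0036),tool((294,97),-.019),"sides",tool((190,215),-.0036),tool((400,215),-.0036))
E
python3 k.py; python3 - <<'E'
from m import *
a=-.398; o=down(a); s=np.array([.5042,-.033]); u=np.array([np.cos(a),np.sin(a)])
r.move_ptp([*(s-.05*u),.16],o); r.move_l([*(s-.05*u),.12]); r.wait(.3)
wrist("w3"); S=r.observe(); print(S["tcp_pos"],S["time_s"])
b=cv2.imread("pics/w3.png")[100:300,180:380]; cv2.imwrite("pics/w3c.png",cv2.resize(b,(600,600),interpolation=cv2.INTER_CUBIC))
spindle("w3",(100,300,180,380))
E
```

```text
tip [ 0.01994231 -0.00068431 -0.0194322 ] back [-0.01826829 -0.00051466 -0.01936868] axis [ 0.00083701 -0.00059948 -0.01940044] len 0.038211033432365045
skirt front top/bot [ 0.02273045 -0.00087696  0.00356354] [ 0.02226109 -0.00089582  0.01896439] sides [ 0.00144936 -0.02220344  0.00363508] [0.00146152 0.02080848 0.00356244]
[ 0.45853799 -0.01349384  0.12047852] 9.8667
collar [ 0.5039 -0.0328  0.0174] mark r 0.0114 yaw -0.401
```

View pics/w3c.png

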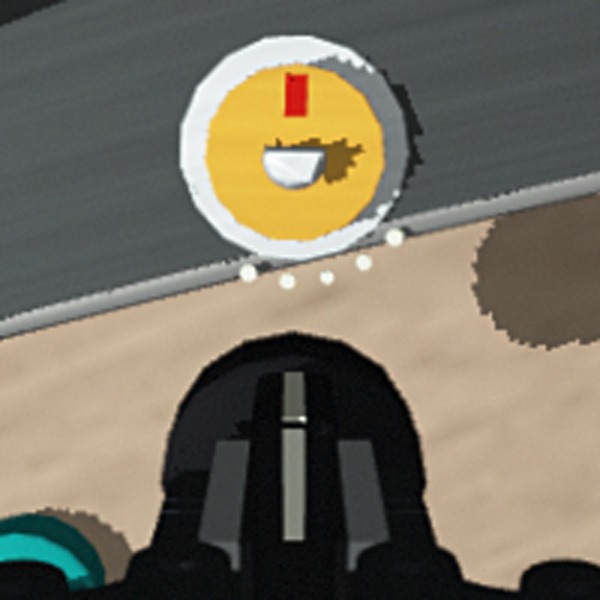

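The spindle at crop (295,155) and the knob line at x=293 are well aligned, and the red mark lies along tool x. I'll correct for the small camera bias and insert.

```bash
cat > st.py <<'E'
from h import *
def show(n):
    s=r.observe(); print(n,s["tcp_pos"].round(4),s["ft_force"].round(2),s["torque"].round(3),"w",round(s["width"],3),round(s["grip_force"]),round(s["time_s"],2)); return s
E
python3 - <<'E'
from st import *
T=np.array([.5033,-.0333]); o=down(-.400)
r.command_gripper(0,110)
r.move_l([*T,.125],o); r.wait(.2); s=show("above")
cmd=T+(T-s["tcp_pos"][:2]); r.move_l([*cmd,.107],o,v=.05); r.wait(.2); show("pre")
print(r.move_l([*cmd,.0905],o,v=.02,guard=3)); show("end")
E
```

```text
above [ 0.5022 -0.0328  0.1247] [-0.24 -0.1  -0.93] [ 0.01  -0.011 -0.007] w 0.107 111 10.77
pre [ 0.5046 -0.0339  0.1072] [-1.15  0.71 -0.47] [-0.006 -0.02  -0.001] w 0.105 111 11.47
False
end [ 0.5044 -0.0338  0.0905] [ 0.41 -0.17 -0.3 ] [0.114 0.023 0.021] w 0.108 111 12.45
```

Inserted to the collar with no force. Now press to the end stop.

```bash
python3 - <<'E'
from st import *
s=r.observe(); p=np.array([.5040,-.0336]); o=down(-.400)
for z in (.0895,.0885,.087,.085,.0835):
    print(z,r.move_l([*p,z],o,v=.02,guard=22)); r.wait(.15); show("")
E
```

```text
0.0895 False
 [ 0.5045 -0.0337  0.0899] [ 0.67 -0.3   2.87] [ 0.038 -0.096  0.011] w 0.114 112 12.85
0.0885 False
 [ 0.5044 -0.0337  0.0887] [ 0.38 -0.14  3.55] [-0.004 -0.208 -0.038] w 0.108 112 13.25
0.087 False
 [ 0.5044 -0.0337  0.0872] [1.65 0.   3.83] [-0.071 -0.365  0.003] w 0.11 112 13.65
0.085 False
 [ 0.5044 -0.0337  0.0853] [ 1.52 -0.68  4.89] [-0.067 -0.345  0.026] w 0.11 112 14.05
0.0835 False
 [ 0.5044 -0.0338  0.0841] [ 0.82 -0.01  9.36] [-0.001 -0.177 -0.01 ] w 0.112 113 14.45
```

```bash
python3 - <<'E'
from st import *
o=down(-.400)
for z in (.0828,.082,.0813):
    print(z,r.move_l([.5040,-.0336,z],o,v=.01,guard=20)); r.wait(.2); s=show("")
    if s["ft_force"][2]>15: break
r.wait(.5); show("hold"); wrist("wf"); 
b=cv2.imread("pics/wf.png")[170:420,155:405]; t=r.grab_frame("scene")["frame"][140:240,200:300,::-1]
cv2.imwrite("pics/f.png",np.hstack([cv2.resize(x,(400,400),interpolation=cv2.INTER_CUBIC) for x in (b,t)]))
E
```

```text
0.0828 False
 [ 0.5045 -0.0338  0.084 ] [-1.12  0.15 13.92] [0.127 0.246 0.001] w 0.108 114 14.9
0.082 False
 [ 0.5045 -0.0338  0.0839] [-3.59  0.63 22.08] [ 0.259  0.723 -0.029] w 0.112 115 15.35
hold [ 0.5045 -0.0338  0.0839] [-3.29  1.23 20.92] [ 0.226  0.77  -0.014] w 0.112 115 15.85
```

View pics/f.png

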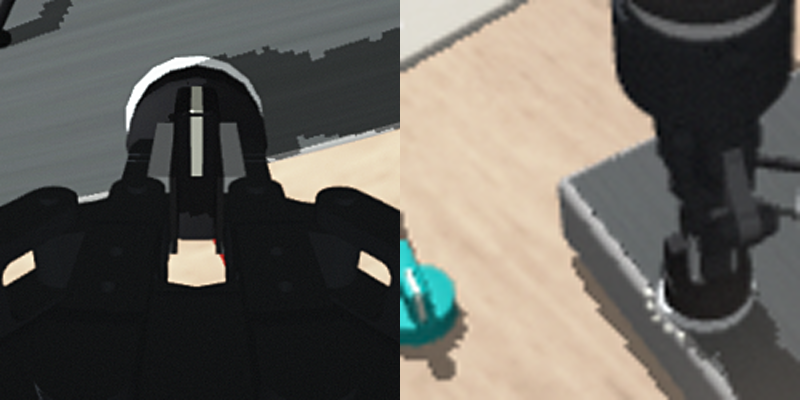

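The knob sits on the collar with its pointer along the mark direction. The travel is 6 mm (0.090 to 0.084), ending in a stiff stop at 21 N, so I'm handing in.

```bash
python3 -c "
from station import r
print(r.hand_in())"
```

```text
the job is handed in; nothing more can be done
None
```

The knob is on the spindle with its pointer at the red mark, pressed about 6 mm to the end stop at 21 N and still gripped; the job was handed in at about 16 s, with no verdict returned.

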